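# Stroke shut the covers of a component strip

## Robot

A 7-joint arm with a two-finger parallel gripper is mounted at the origin on a cart in front of the work surface, level with it; the furniture and walls round the work are solid. World frame = base frame: x ahead of the robot, y to its left, z up, the work surface at z = 0. Lengths are in m, angles in rad, forces in N, time in s.
With the tool pointing down it reaches from about 0.4 to 0.85 m from the base axis. Payload 10.4 kg.
Tool frame: the origin (TCP) lies between the finger pads; the fingertips stand 14 mm ahead of it and the grasp point (between the pads) lies 5 mm behind it; z points along the fingers, y is the direction in which the jaws open and shut (so a half turn about z gives the same grasp; the last joint's range is limited). The gripper opens to 87 mm and grips with 3 to 60 N. Pads are 19 mm wide; open, the fingers measure 117 mm over their backs; the gripper's body (75 mm by 190 mm) begins 51 mm behind the grasp point.
Start: joints at [-1.365, 0.332, -0.065, 1.46, 0.022, 1.35, -0.088], TCP at [0.142, 0.609, 0.237] pointing down, gripper open.
Joint ranges: [-2.6, 2.6], [-0.5, 2.12], [-1.47, 1.34], [0.16, 2.42], [-1.27, 4.41], [0.06, 2.06], [-2.6, 2.6]. Speed limits (rad/s): [2.22, 2.22, 2.79, 2.79, 3.14, 3.14, 3.14].

## Interface

Orientations are given as a unit quaternion [x, y, z, w].
In Python, from bench import readout, camera, calibration, order gives the robot as it stands.
- The arm moves only by the tool apply_moves, never from a script. Its argument "deltas" is a list of rows, each an object with "translation": the shift along the world's x, y, z in m, a list of three; "turn": the turn, a rotation vector about the world's x, y, z in rad, a list of three; "hand": the finger opening in m, from 0 to 0.087. A call has 1 to 5 rows; each row shifts and turns the pose as measured when the row begins; what a row does not reach is not made up. A row lasts 1/10 s, in which the tool goes at most 50 mm and 8.59 degrees, less where a joint would pass 70% of its speed; a pose out of reach is approached as far as the arm can. A call with a gripper value outside its range is refused whole. The fingers move at their own pace and stop on an object; "newtons" is the grip in N (left out, the last holds). Time passes only in rows, so rows that do not move let the fingers close. It gives the time, the measured TCP pose, the force and the opening at its end, in the units of the state.
- readout.read_state(): the state, without advancing time (a new reading comes with each control period).
- camera(name): name is "scene" or "side" or "wrist"; returns the picture (400x640x3 uint8, red, green, blue); there is no depth.
- calibration(name): a dict with "fx", "fy", "cx", "cy" (pixels), "extrinsics" (4x4, takes a point from world to camera coordinates). Camera axes: x right, y down, z forward; pixel columns grow to the right and rows downward; lengths in m; the calibration is good to about 2 mm. A picture is of the moment at which its call begins: read the wrist's pose just before it. calibration takes no time and is no camera call; for the wrist camera it gives the pose at the moment of the call.
- order.close_job(): hands the job in, once; it reports no verdict.
The state is a dict: "time": time; "joint_positions": joint angles; "joint_vel": joint speeds; "joint_torque": joint torques, N m; "ee_pos": TCP position; "eef_rot": TCP orientation; "ft_force": force on the tool from outside, world axes, zero at the start; "torque": the same for the moment, N m; "width": finger opening in m.
Only numpy, scipy, OpenCV 4.12 (cv2) and the standard library are available. Lean on these libraries where they do the work, as an engineer would, in place of code of your own. Each camera call takes 0.05 s, during which the arm holds its last target. There are 200 camera calls.

## Task

Close the five small hinged covers of the component strip with one light stroke of the fingertips along the row: begin at the wide ledge at the hinge end, brush the covers down one after another until all five lie flat, and do not lift the fingers away before the last one is down. Only touch the covers: do not lift or shove the strip, press only lightly, and leave the other things on the bench where they are.

Things in the scene. Friction and masses are not known exactly. Their poses are not given: they have to be found in the camera images.
- strip: grey plastic tray 44 x 230 x 30 mm (x, y, z), 0.85 kg, loose, with five cells in a row along its y, each with a white hinged cover. Origin: centre of the underside, on the bench; z up. At its +y end a flat solid ledge 38 mm long, at its -y end a narrow end stop 12 mm long. Ledge, end stop and shut covers all have their tops 30 mm above the bench. Its yaw lies within 0.5 rad of 0.
- ledge (a point): centre of the top face of the wide ledge (44 x 38 mm) at the strip's +y end, 30 mm above the bench, where the stroke begins; strip frame (0, 96, 30) mm
- end_stop (a point): centre of the top face of the narrow end stop (44 x 12 mm) at the strip's -y end, 30 mm above the bench; strip frame (0, -109, 30) mm
- cover_1 (a joint): first cover from the ledge, a white flap 42 mm wide, 30 mm long, 3 mm thick; hinge across the row at strip y = 74 mm, 26 mm above the bench; shut, it reaches from there 30 mm towards -y (the end stop). Rad: 0 = shut, flat; 1.57 = upright (tip 56 mm above the bench); stop at 1.7. Starts open by 0.8 to 1.5, stays where left (friction 0.006 N m), yields to a push of a few N from the ledge side.
- cover_2 (a joint): second cover from the ledge, a white flap 42 mm wide, 30 mm long, 3 mm thick; hinge across the row at strip y = 38 mm, 26 mm above the bench; shut, it reaches from there 30 mm towards -y (the end stop). Rad: 0 = shut, flat; 1.57 = upright (tip 56 mm above the bench); stop at 1.7. Starts open by 0.8 to 1.5, stays where left (friction 0.006 N m), yields to a push of a few N from the ledge side.
- cover_3 (a joint): third cover from the ledge, a white flap 42 mm wide, 30 mm long, 3 mm thick; hinge across the row at strip y = 2 mm, 26 mm above the bench; shut, it reaches from there 30 mm towards -y (the end stop). Rad: 0 = shut, flat; 1.57 = upright (tip 56 mm above the bench); stop at 1.7. Starts open by 0.8 to 1.5, stays where left (friction 0.006 N m), yields to a push of a few N from the ledge side.
- cover_4 (a joint): fourth cover from the ledge, a white flap 42 mm wide, 30 mm long, 3 mm thick; hinge across the row at strip y = -34 mm, 26 mm above the bench; shut, it reaches from there 30 mm towards -y (the end stop). Rad: 0 = shut, flat; 1.57 = upright (tip 56 mm above the bench); stop at 1.7. Starts open by 0.8 to 1.5, stays where left (friction 0.006 N m), yields to a push of a few N from the ledge side.
- cover_5 (a joint): fifth cover from the ledge, a white flap 42 mm wide, 30 mm long, 3 mm thick; hinge across the row at strip y = -70 mm, 26 mm above the bench; shut, it reaches from there 30 mm towards -y (the end stop). Rad: 0 = shut, flat; 1.57 = upright (tip 56 mm above the bench); stop at 1.7. Starts open by 0.8 to 1.5, stays where left (friction 0.006 N m), yields to a push of a few N from the ledge side.
- spare_nest: bystander: pale plastic block 32 x 50 x 13 mm lying beside the strip on its far side; origin centre of the underside
- tweezers: bystander: steel tweezers 14 x 124 x 9 mm lying along the strip on its near side; origin centre of the underside
- tape_roll: bystander: black tape roll, 64 mm across, 19 mm high; origin centre of the underside
- scanner: bystander: hand scanner lying on its side, 113 x 102 x 36 mm; origin centre of the underside
- pad: bystander: foam pad on a holder, 24 x 44 x 13 mm; origin centre of the underside
- dropper_bottle: bystander: brown dropper bottle, 34 mm across, 102 mm high; origin centre of the underside
- round_bottle: bystander: round blue and white bottle, 65 mm across, 97 mm high; origin centre of the underside

How it is judged:
On the way, in this order (a step that is already met when the one before it is completed fails the run):
1. the first cover, next to the ledge, is shut (less than 0.15 rad open), the fifth still open (value of joint cover_1 below 0.15 rad and value of joint cover_5 above 0.4 rad), for 0.05 s.
2. the first three covers are shut (value of joint each of cover_1, cover_2, cover_3 below 0.15 rad), for 0.05 s.
At the end, for the whole second after the job is handed in: All five covers are less than 0.15 rad open, the strip stands flat and still on the bench less than 20 mm from where it stood, and each bystander is less than 15 mm from where it was (all of step 2 and value of joint each of cover_4, cover_5 below 0.15 rad and height (world z) of strip below 0.004 m and angle between strip's own z axis and vertical below 0.03 rad and linear speed of strip below 0.02 m/s and distance of strip from where it was at the start of the episode below 0.02 m and distance of each of spare_nest, tweezers, tape_roll, scanner, pad, dropper_bottle, round_bottle from where it was at the start of the episode below 0.015 m); the robot touches nothing.
It fails at once if a later cover was shut while one before it in the row was still well open ((value of joint cover_1 above 0.4 rad and value of joint cover_2 below 0.1 rad) or (value of joint cover_2 above 0.4 rad and value of joint cover_3 below 0.1 rad) or (value of joint cover_3 above 0.4 rad and value of joint cover_4 below 0.1 rad) or (value of joint cover_4 above 0.4 rad and value of joint cover_5 below 0.1 rad)).
It fails at once if the fingers were lifted away (grasp point over 0.10 m high, about 50 mm over the covers) between shutting the first cover and the last (value of joint cover_1 below 0.15 rad and value of joint cover_5 above 0.15 rad and height (world z) of the grasp point above 0.1 m).
It fails at once if the fingers pressed on the strip with more than 30 N (contact force between the fingers and strip above 30 N).
It fails at once if the strip was lifted (10 mm), tipped (0.15 rad) or shoved (20 mm) (height (world z) of strip above 0.01 m or angle between strip's own z axis and vertical above 0.15 rad or distance of strip from where it was at the start of the episode above 0.02 m).
It fails at once if a bystander was moved more than 15 mm (distance of any of spare_nest, tweezers, tape_roll, scanner, pad, dropper_bottle, round_bottle from where it was at the start of the episode above 0.015 m).
It also fails if it takes over 42 s, if anything falls off the work surface, if the arm or the gripper's body presses on something with over 40 N, if the wrist force passes 120 N, or if a joint passes its speed limit or range.

## Working session

There is one attempt and no reset: what is moved stays moved. The work goes in short steps, Python scripts to look and compute and a tool call to move; the robot and the scene stay as the last step left them, time stands still between calls to the robot, and variables do not carry over. Pictures are saved under pics/ and viewed, about 8 in all and at most 12, crops included, and the job is handed in when it is done.

Besides the shell and the picture viewer there is one more tool, called after "Emit:" as name(argument=value, ...), one argument or row to a line, values as JSON. apply_moves: Moves the arm, as the interface text tells. Its arguments: {"type":"object","properties":{"deltas":{"type":"array","items":{"type":"object","properties":{"translation":{"type":"array","items":{"type":"number"}},"turn":{"type":"array","items":{"type":"number"}},"hand":{"type":"number"}}}},"newtons":{"type":"number"}},"required":["deltas"]}

```bash
mkdir -p pics; python3 - <<'E'
from bench import readout,camera,calibration
import cv2,numpy as np
np.set_printoptions(precision=4,suppress=True)
print(readout.read_state())
for n in ("scene","side"):
    im=camera(n); cv2.imwrite(f"pics/{n}0.png",im[:,:,::-1])
    c=calibration(n); print(n,c)
E
```

```text
{'time': 0.0, 'joint_positions': array([-1.3646,  0.3329, -0.0647,  1.461 ,  0.0216,  1.3499, -0.0885]), 'joint_vel': array([ 0.0005, -0.0004,  0.0005,  0.0023, -0.0017,  0.0001, -0.0024]), 'joint_torque': array([ -0.0001, -62.3273,   0.0242, -38.9884,  -0.0615,   0.0402,
         0.0002]), 'ee_pos': array([0.1417, 0.6083, 0.2357]), 'eef_rot': array([ 0.1141,  0.9935, -0.0007, -0.    ]), 'ft_force': array([-0.1298,  0.0323,  0.7426]), 'torque': array([ 0.0411, -0.0603,  0.0082]), 'width': 0.08756385144215334}
scene {'fx': 478.924025704695, 'fy': 478.924025704695, 'cx': 324.1169905091801, 'cy': 198.5999618503667, 'extrinsics': array([[ 0.757 , -0.6533, -0.0117, -0.5077],
       [-0.4726, -0.5352, -0.7001,  0.298 ],
       [ 0.4511,  0.5356, -0.7139,  0.9926],
       [ 0.    ,  0.    ,  0.    ,  1.    ]])}
side {'fx': 451.024204529969, 'fy': 451.024204529969, 'cx': 323.5269945864964, 'cy': 203.3209106273387, 'extrinsics': array([[-0.5431,  0.8396, -0.0092,  0.3536],
       [ 0.7306,  0.4671, -0.498 , -0.3933],
       [-0.4138, -0.2772, -0.8671,  1.7392],
       [ 0.    ,  0.    ,  0.    ,  1.    ]])}
```

View pics/scene0.png

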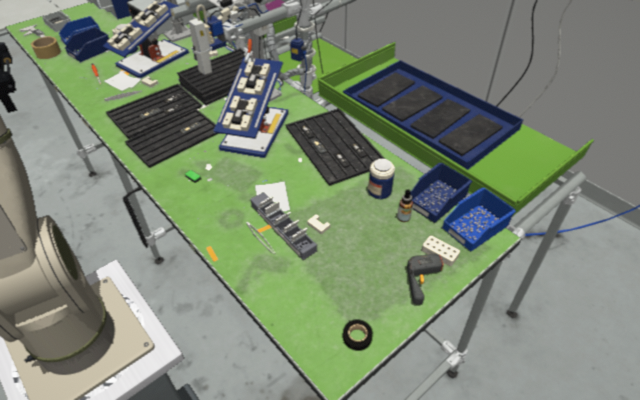

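View pics/side0.png

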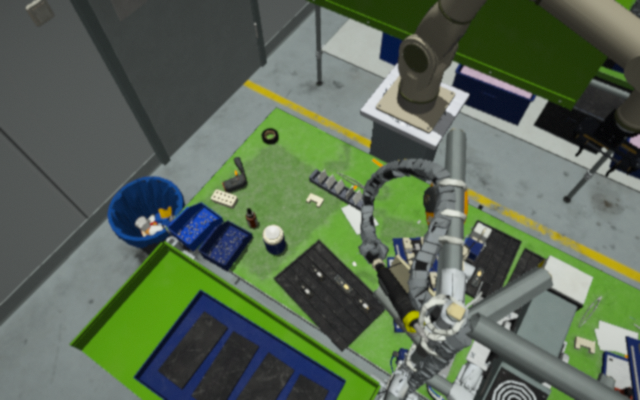

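```bash
python3 - <<'E'
import cv2,numpy as np
a=cv2.imread("pics/scene0.png")[170:270,230:350]; b=cv2.imread("pics/side0.png")[150:220,290:390]
cv2.imwrite("pics/c0.png",np.vstack([cv2.resize(a,(600,500),interpolation=cv2.INTER_CUBIC)]))
cv2.imwrite("pics/c1.png",cv2.resize(b,(700,490),interpolation=cv2.INTER_CUBIC))
from bench import calibration
def ray(n,u,v,z):
    c=calibration(n);E=c["extrinsics"];R=E[:3,:3];o=-R.T@E[:3,3]
    d=R.T@np.array([(u-c["cx"])/c["fx"],(v-c["cy"])/c["fy"],1]);return o+d*(z-o[2])/d[2]
for p in [(253,200),(262,194),(305,257),(316,246)]: print(ray("scene",*p,.03))
E
```

```text
[0.49369726 0.07489881 0.03      ]
[0.5239046  0.07737615 0.03      ]
[ 0.4782417  -0.15610018  0.03      ]
[ 0.51812536 -0.14809345  0.03      ]
```

View pics/c0.png

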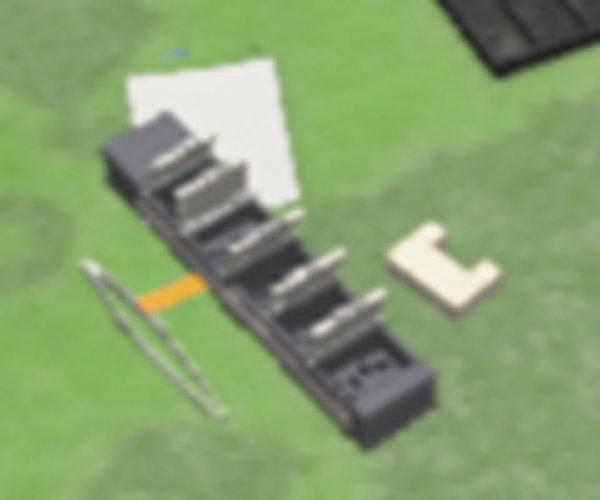

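```bash
cat > h.py <<'E'
from bench import calibration
import numpy as np
def ray(n,u,v,z):
    c=calibration(n);E=c["extrinsics"];R=E[:3,:3];o=-R.T@E[:3,3]
    d=R.T@np.array([(u-c["cx"])/c["fx"],(v-c["cy"])/c["fy"],1]);return (o+d*(z-o[2])/d[2])[:2]
E
python3 - <<'E'
from h import *
P=[ray("scene",*p,.03) for p in [(251,200.4),(263,192.4),(302.4,255),(317.2,245.6)]]
a=(P[0]+P[1])/2;b=(P[2]+P[3])/2;d=a-b;print(P,a,b,(a+b)/2,np.linalg.norm(d),np.arctan2(-d[0],d[1]))
E
```

```text
[array([0.48900018, 0.07712779]), array([0.52933304, 0.08047791]), array([ 0.47738048, -0.14764173]), array([ 0.52101939, -0.14903924])] [0.50916661 0.07880285] [ 0.49919993 -0.14834048] [ 0.50418327 -0.03476882] 0.22736188692985865 -0.04385024370218711
```

View pics/c1.png

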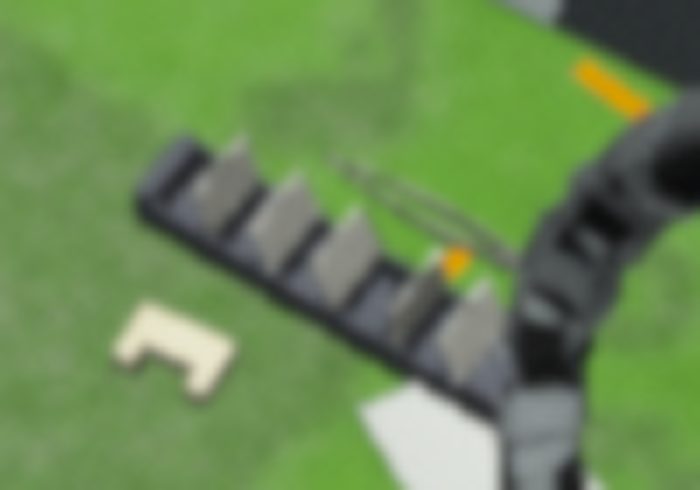

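Emit:
apply_moves(
  deltas=[
    {"translation":[0.03,-0.035,0],"turn":[0,0,0],"hand":0.0},
    {"translation":[0.03,-0.035,0],"turn":[0,0,0],"hand":0.0},
    {"translation":[0.03,-0.035,0],"turn":[0,0,0],"hand":0.0},
    {"translation":[0.03,-0.04,0],"turn":[0,0,0],"hand":0.0},
    {"translation":[0.03,-0.04,0],"turn":[0,0,0],"hand":0.0},
  ],
  newtons=10,
)

```text
time: 0.6
ee_pos: [0.2868, 0.4223, 0.2322]
eef_rot: [0.108, 0.994, -0.002, -0.002]
ft_force: [1.1, 0.1, 0.1]
width: 0.0549
```

Emit:
apply_moves(
  deltas=[
    {"translation":[0.025,-0.042,0],"turn":[0,0,0.04],"hand":0.0},
    {"translation":[0.025,-0.042,0],"turn":[0,0,0.04],"hand":0.0},
    {"translation":[0.025,-0.042,0],"turn":[0,0,0.04],"hand":0.0},
    {"translation":[0.025,-0.042,0],"turn":[0,0,0.04],"hand":0.0},
    {"translation":[0.025,-0.042,0],"turn":[0,0,0.02],"hand":0.0},
  ],
)

```text
time: 1.1
ee_pos: [0.4127, 0.2064, 0.2313]
eef_rot: [0.015, 1.0, -0.003, -0.002]
ft_force: [0.7, 1.3, 0.4]
width: 0.015
```

Emit:
apply_moves(
  deltas=[
    {"translation":[0.025,-0.035,0],"turn":[0,0,0],"hand":0.0},
    {"translation":[0.025,-0.035,0],"turn":[0,0,0],"hand":0.0},
    {"translation":[0.025,-0.035,0],"turn":[0,0,0],"hand":0.0},
    {"translation":[0.015,-0.02,0],"turn":[0,0,0],"hand":0.0},
    {"translation":[0,0,0],"turn":[0,0,0],"hand":0.0},
  ],
)

```text
time: 1.6
ee_pos: [0.5068, 0.0678, 0.231]
eef_rot: [0.019, 1.0, -0.003, -0.002]
ft_force: [-0.4, 0.0, 0.8]
width: 0.0003
```

```bash
python3 - <<'E'
from bench import readout,camera,calibration
import cv2,numpy as np
w=calibration("wrist");im=camera("wrist"); cv2.imwrite("pics/w1.png",im[:,:,::-1])
np.set_printoptions(precision=5,suppress=True)
np.save("wE.npy",w["extrinsics"]);print(w)
def pr(p):
    q=w["extrinsics"]@np.append(p,1);return q[:2]/q[2]*w["fx"]+[w["cx"],w["cy"]]
for s in (-.115,-.07,.077,.115):
  for x in (-.022,.022):
    y=-.04;print(s,x,pr(np.array([.504+x*np.cos(y)-s*np.sin(y),-.035+x*np.sin(y)+s*np.cos(y),.03])))
E
```

```text
{'fx': 313.22533962608725, 'fy': 313.22533962608725, 'cx': 321.31821794421336, 'cy': 194.6119928785887, 'extrinsics': array([[ 0.03863,  0.99922, -0.00784, -0.08496],
       [ 0.95517, -0.03462,  0.29404, -0.51532],
       [ 0.29354, -0.01885, -0.95576,  0.23981],
       [ 0.     ,  0.     ,  0.     ,  1.     ]])}
-0.115 -0.022 [130.54767 154.52158]
-0.115 0.022 [137.22163 191.82441]
-0.07 -0.022 [170.21654 154.62908]
-0.07 0.022 [175.49669 191.96061]
0.077 -0.022 [300.30214 154.98161]
0.077 0.022 [300.99449 192.40718]
0.115 -0.022 [334.05498 155.07308]
0.115 0.022 [333.55267 192.52303]
```

View pics/w1.png

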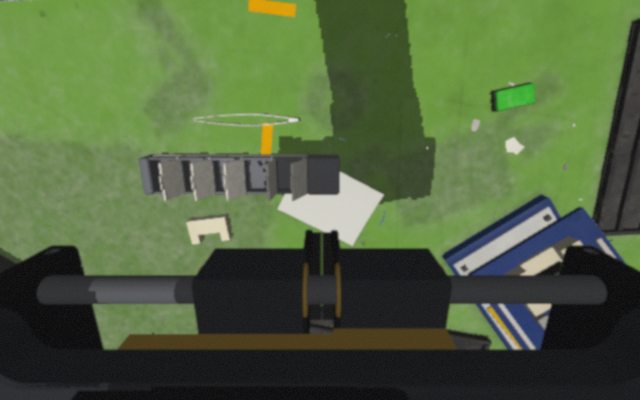

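```bash
python3 - <<'E'
import cv2
im=cv2.imread("pics/w1.png")[140:215,125:355]
cv2.imwrite("pics/w1c.png",cv2.resize(im,None,fx=3.4,fy=3.4,interpolation=cv2.INTER_CUBIC))
from h import *
P=[ray("wrist",*p,.03) for p in [(339.5,156),(339.5,193),(142,156),(148,193)]]
a=(P[0]+P[1])/2;b=(P[2]+P[3])/2;d=a-b;print(P,a,b,(a+b)/2,np.linalg.norm(d),np.arctan2(-d[0],d[1]))
E
```

```text
[array([0.48695492, 0.08844138]), array([0.53045367, 0.08755979]), array([ 0.47892329, -0.13471734]), array([ 0.52259124, -0.13665859])] [0.5087043  0.08800058] [ 0.50075726 -0.13568796] [ 0.50473078 -0.02384369] 0.223829667599933 -0.035512294239769426
```

View pics/w1c.png

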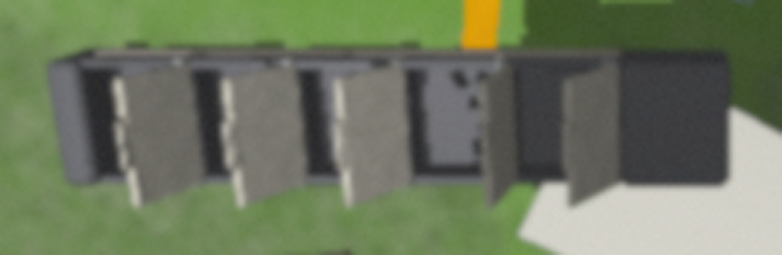

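Emit:
apply_moves(
  deltas=[
    {"translation":[0.002,0.004,-0.035],"turn":[0,0,0],"hand":0.0},
    {"translation":[0,0,-0.035],"turn":[0,0,0],"hand":0.0},
    {"translation":[0,0,-0.035],"turn":[0,0,0],"hand":0.0},
    {"translation":[0,0,-0.035],"turn":[0,0,0],"hand":0.0},
    {"translation":[0,0,0],"turn":[0,0,0],"hand":0.0},
  ],
)

```text
time: 2.15
ee_pos: [0.5049, 0.0802, 0.087]
eef_rot: [0.015, 1.0, -0.001, -0.002]
ft_force: [-1.0, 0.7, 0.2]
width: 0.0006
```

```bash
python3 - <<'E'
from bench import readout,camera,calibration
import cv2,numpy as np
s=readout.read_state();print(s["ee_pos"],s["eef_rot"],s["ft_force"])
im=camera("scene")[160:270,230:340,::-1]; w=camera("wrist")[100:330,100:400,::-1]
tip=s["ee_pos"]-[0,0,.014]
for n in ("scene","wrist"):
  c=calibration(n)
  for p in (tip,tip*[1,1,0]+[0,0,.03]):
    q=c["extrinsics"]@np.append(p,1);print(n,q[:2]/q[2]*c["fx"]+[c["cx"],c["cy"]])
A=cv2.resize(im,(400,400),interpolation=cv2.INTER_CUBIC);B=cv2.resize(w,(400,307));B=cv2.copyMakeBorder(B,0,93,0,0,0)
cv2.imwrite("pics/d.png",np.hstack([A,B]))
E
```

```text
[0.50487486 0.08022642 0.08695411] [ 0.01522422  0.99988066 -0.00111718 -0.00237439] [-0.96840383  0.73656443  0.17995607]
scene [253.43365032 184.91878724]
scene [255.37327005 196.85419381]
wrist [321.76352313 238.98070288]
wrist [321.75968222 212.89163475]
```

View pics/d.png

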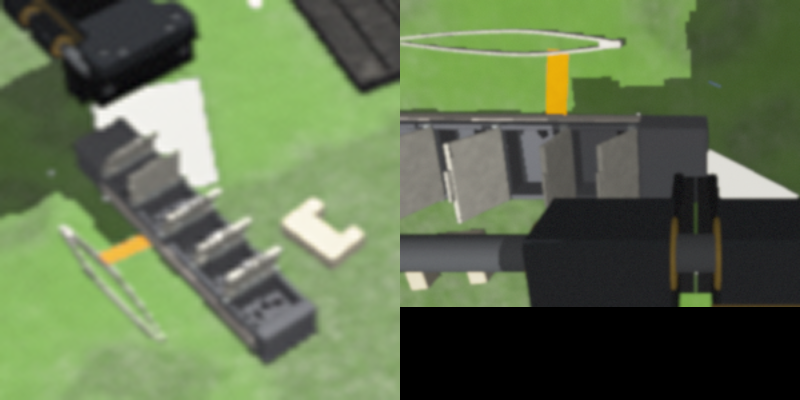

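```bash
python3 - <<'E'
from h import *
from bench import readout
s=readout.read_state();print(s["ee_pos"],s["joint_vel"])
for p in [(330.5,190),(280,188),(331,230)]: print("w",ray("wrist",*p,.03))
# scene crop corners scale 400/110
for p in [(77,150),(122,122),(262,345),(315,303)]: print("s",ray("scene",230+p[0]*.275,160+p[1]*.275,.03))
E
```

```text
[0.50788665 0.08049128 0.09123368] [ 0.00572807 -0.02847576  0.01474048 -0.0389024   0.00600409  0.00394362
  0.00316514]
w [0.48798509 0.08684874]
w [0.48546402 0.05166325]
w [0.51836789 0.0865485 ]
s [0.48759147 0.07430486]
s [0.52791505 0.07604868]
s [ 0.47700044 -0.14682445]
s [ 0.52443235 -0.14289819]
```

Emit:
apply_moves(
  deltas=[
    {"translation":[0,-0.013,0],"turn":[0,0,0],"hand":0.0},
    {"translation":[0,0,-0.015],"turn":[0,0,0],"hand":0.0},
    {"translation":[0,0,-0.015],"turn":[0,0,0],"hand":0.0},
    {"translation":[0,0,0],"turn":[0,0,0],"hand":0.0},
    {"translation":[0,0,0],"turn":[0,0,0],"hand":0.0},
  ],
)

```text
time: 2.75
ee_pos: [0.5119, 0.0674, 0.066]
eef_rot: [0.016, 1.0, 0.002, 0.006]
ft_force: [0.2, 0.3, 0.2]
width: 0.0007
```

Emit:
apply_moves(
  deltas=[
    {"translation":[-0.003,0,-0.01],"turn":[0,0,0],"hand":0.0},
    {"translation":[0,0,0],"turn":[0,0,0],"hand":0.0},
    {"translation":[0,0,0],"turn":[0,0,0],"hand":0.0},
    {"translation":[0,0,-0.005],"turn":[0,0,0],"hand":0.0},
    {"translation":[0,0,0],"turn":[0,0,0],"hand":0.0},
  ],
)

```text
time: 3.25
ee_pos: [0.5095, 0.0678, 0.0514]
eef_rot: [0.015, 1.0, 0.003, 0.007]
ft_force: [-0.4, 0.1, 0.4]
width: 0.0003
```

Emit:
apply_moves(
  deltas=[
    {"translation":[0,0,-0.003],"turn":[0,0,0],"hand":0.0},
    {"translation":[0,0,0],"turn":[0,0,0],"hand":0.0},
    {"translation":[0,0,-0.002],"turn":[0,0,0],"hand":0.0},
    {"translation":[0,0,0],"turn":[0,0,0],"hand":0.0},
  ],
)

```text
time: 3.65
ee_pos: [0.5097, 0.0679, 0.046]
eef_rot: [0.015, 1.0, 0.003, 0.007]
ft_force: [-0.2, -0.3, -0.2]
width: 0.0011
```

Emit:
apply_moves(
  deltas=[
    {"translation":[0,0,-0.001],"turn":[0,0,0],"hand":0.0},
    {"translation":[0,0,0],"turn":[0,0,0],"hand":0.0},
  ],
)

```text
time: 3.85
ee_pos: [0.5097, 0.0679, 0.0449]
eef_rot: [0.015, 1.0, 0.003, 0.007]
ft_force: [-0.2, 0.2, 0.3]
width: 0.0003
```

Emit:
apply_moves(
  deltas=[
    {"translation":[0,0,-0.001],"turn":[0,0,0],"hand":0.0},
    {"translation":[0,0,0],"turn":[0,0,0],"hand":0.0},
  ],
)

```text
time: 4.05
ee_pos: [0.51, 0.0679, 0.0446]
eef_rot: [0.016, 1.0, 0.003, 0.007]
ft_force: [-0.5, 0.2, 0.9]
width: 0.0007
```

Emit:
apply_moves(
  deltas=[
    {"translation":[0,0,0],"turn":[0,0,0],"hand":0.0},
  ],
)

```text
time: 4.15
ee_pos: [0.51, 0.0679, 0.0447]
eef_rot: [0.016, 1.0, 0.003, 0.007]
ft_force: [-0.6, 0.1, -0.4]
width: 0.0005
```

Emit:
apply_moves(
  deltas=[
    {"translation":[0,-0.006,0],"turn":[0,0,0],"hand":0.0},
    {"translation":[0,-0.006,0],"turn":[0,0,0],"hand":0.0},
  ],
)

```text
time: 4.35
ee_pos: [0.5101, 0.056, 0.0446]
eef_rot: [0.015, 1.0, 0.003, 0.007]
ft_force: [-0.7, 2.8, 2.5]
width: 0.0003
```

Emit:
apply_moves(
  deltas=[
    {"translation":[0,-0.006,0],"turn":[0,0,0],"hand":0.0},
    {"translation":[0,-0.006,0],"turn":[0,0,0],"hand":0.0},
  ],
)

```text
time: 4.55
ee_pos: [0.5102, 0.043, 0.0448]
eef_rot: [0.015, 1.0, 0.003, 0.007]
ft_force: [-0.6, -0.2, -0.1]
width: 0.0003
```

Emit:
apply_moves(
  deltas=[
    {"translation":[0,-0.006,0],"turn":[0,0,0],"hand":0.0},
    {"translation":[0,-0.006,0],"turn":[0,0,0],"hand":0.0},
  ],
)

```text
time: 4.75
ee_pos: [0.5101, 0.0292, 0.0447]
eef_rot: [0.015, 1.0, 0.003, 0.007]
ft_force: [-0.4, 0.3, -0.7]
width: 0.0004
```

Emit:
apply_moves(
  deltas=[
    {"translation":[-0.001,-0.006,0],"turn":[0,0,0],"hand":0.0},
    {"translation":[-0.001,-0.006,0],"turn":[0,0,0],"hand":0.0},
  ],
)

```text
time: 4.95
ee_pos: [0.5086, 0.0163, 0.0451]
eef_rot: [0.015, 1.0, 0.004, 0.008]
ft_force: [-0.0, 1.8, 2.2]
width: 0.0004
```

```bash
python3 - <<'E'
from bench import camera
import cv2,numpy as np
a=camera("scene")[160:270,220:340,::-1]; w=camera("wrist")[80:330,60:440,::-1];s=camera("side")[140:220,280:380,::-1]
A=cv2.resize(a,(400,366),interpolation=cv2.INTER_CUBIC);B=cv2.resize(w,(400,263));S=cv2.resize(s,(400,320),interpolation=cv2.INTER_CUBIC)
L=np.vstack([A,np.zeros((217,400,3),np.uint8)]);R=np.vstack([B,S]);cv2.imwrite("pics/e.png",np.hstack([L,R]))
E
```

```text
(no output)
```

View pics/e.png

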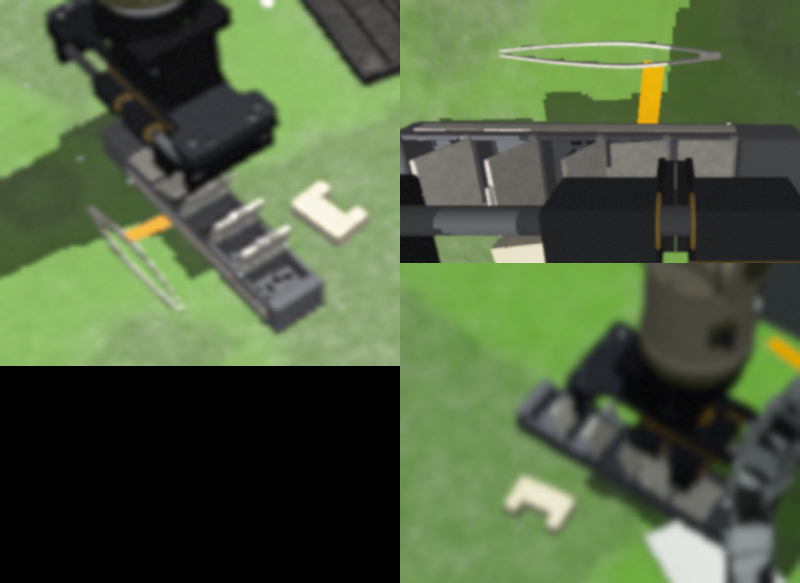

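Emit:
apply_moves(
  deltas=[
    {"translation":[-0.0005,-0.006,0],"turn":[0,0,0],"hand":0.0},
    {"translation":[-0.0005,-0.006,0],"turn":[0,0,0],"hand":0.0},
    {"translation":[-0.0005,-0.006,0],"turn":[0,0,0],"hand":0.0},
    {"translation":[-0.0005,-0.006,0],"turn":[0,0,0],"hand":0.0},
  ],
)

```text
time: 5.5
ee_pos: [0.5058, -0.0086, 0.0445]
eef_rot: [0.015, 1.0, 0.003, 0.007]
ft_force: [-0.6, 1.6, 1.5]
width: 0.0002
```

Emit:
apply_moves(
  deltas=[
    {"translation":[0,-0.006,0],"turn":[0,0,0],"hand":0.0},
    {"translation":[0,-0.006,0],"turn":[0,0,0],"hand":0.0},
    {"translation":[0,-0.006,0],"turn":[0,0,0],"hand":0.0},
    {"translation":[0,-0.006,0],"turn":[0,0,0],"hand":0.0},
  ],
)

```text
time: 5.9
ee_pos: [0.5055, -0.0348, 0.0446]
eef_rot: [0.015, 1.0, 0.003, 0.007]
ft_force: [-0.1, 1.0, 1.5]
width: 0.0004
```

Emit:
apply_moves(
  deltas=[
    {"translation":[0,-0.006,0],"turn":[0,0,0],"hand":0.0},
    {"translation":[0,-0.006,0],"turn":[0,0,0],"hand":0.0},
    {"translation":[0,-0.006,0],"turn":[0,0,0],"hand":0.0},
    {"translation":[0,-0.006,0],"turn":[0,0,0],"hand":0.0},
  ],
)

```text
time: 6.3
ee_pos: [0.5055, -0.0607, 0.0447]
eef_rot: [0.015, 1.0, 0.004, 0.007]
ft_force: [-0.0, 0.7, 0.3]
width: 0.0006
```

Emit:
apply_moves(
  deltas=[
    {"translation":[-0.001,-0.006,0],"turn":[0,0,0],"hand":0.0},
    {"translation":[-0.001,-0.006,0],"turn":[0,0,0],"hand":0.0},
    {"translation":[0,-0.006,0],"turn":[0,0,0],"hand":0.0},
    {"translation":[0,-0.006,0],"turn":[0,0,0],"hand":0.0},
  ],
)

```text
time: 6.7
ee_pos: [0.5032, -0.0872, 0.0446]
eef_rot: [0.015, 1.0, 0.003, 0.007]
ft_force: [-0.7, 3.8, 4.1]
width: 0.0005
```

Emit:
apply_moves(
  deltas=[
    {"translation":[0,-0.006,0],"turn":[0,0,0],"hand":0.0},
    {"translation":[0,-0.006,0],"turn":[0,0,0],"hand":0.0},
    {"translation":[0,-0.006,0],"turn":[0,0,0],"hand":0.0},
    {"translation":[0,-0.006,0],"turn":[0,0,0],"hand":0.0},
  ],
)

```text
time: 7.1
ee_pos: [0.5029, -0.1134, 0.0446]
eef_rot: [0.015, 1.0, 0.004, 0.007]
ft_force: [0.1, 1.1, 0.9]
width: 0.0002
```

Emit:
apply_moves(
  deltas=[
    {"translation":[0,-0.006,0],"turn":[0,0,0],"hand":0.0},
    {"translation":[0,-0.006,0],"turn":[0,0,0],"hand":0.0},
    {"translation":[0,-0.006,0],"turn":[0,0,0],"hand":0.0},
    {"translation":[0,-0.005,0],"turn":[0,0,0],"hand":0.0},
  ],
)

```text
time: 7.5
ee_pos: [0.503, -0.1385, 0.0446]
eef_rot: [0.015, 1.0, 0.004, 0.007]
ft_force: [-0.0, 0.9, 0.5]
width: 0.0002
```

```bash
python3 - <<'E'
from bench import camera
import cv2,numpy as np
a=camera("scene")[160:270,220:340,::-1]; w=camera("wrist")[80:330,260:640,::-1];s=camera("side")[140:220,280:380,::-1]
A=cv2.resize(a,(400,366),interpolation=cv2.INTER_CUBIC);B=cv2.resize(w,(400,263));S=cv2.resize(s,(400,320),interpolation=cv2.INTER_CUBIC)
L=np.vstack([A,np.zeros((217,400,3),np.uint8)]);R=np.vstack([B,S]);cv2.imwrite("pics/f.png",np.hstack([L,R]))
E
```

```text
(no output)
```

View pics/f.png

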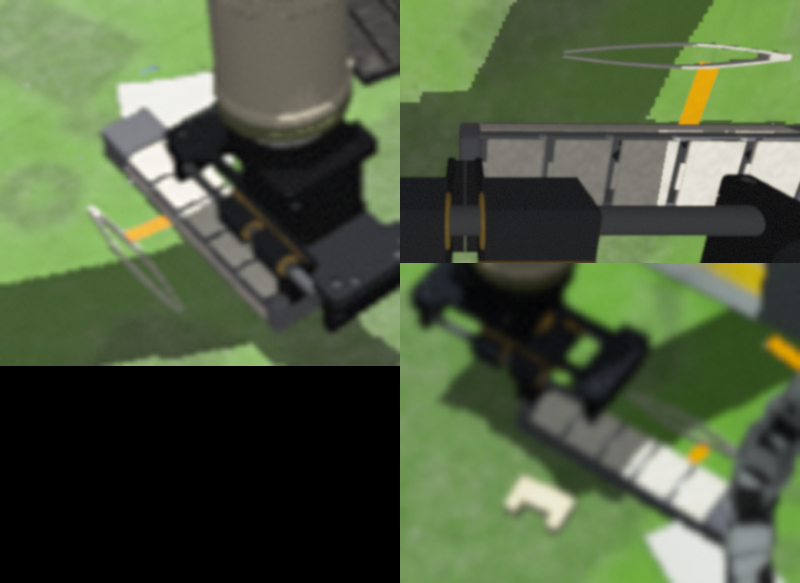

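All five covers look flat, and the finger is at the end stop. I'll lift straight up and check.

Emit:
apply_moves(
  deltas=[
    {"translation":[0,0,0.02],"turn":[0,0,0],"hand":0.0},
    {"translation":[0,0,0.04],"turn":[0,0,0],"hand":0.0},
    {"translation":[0,0,0.04],"turn":[0,0,0],"hand":0.0},
    {"translation":[0,0,0.03],"turn":[0,0,0],"hand":0.0},
    {"translation":[0,0,0],"turn":[0,0,0],"hand":0.0},
  ],
)

```text
time: 8.15
ee_pos: [0.5006, -0.1376, 0.1776]
eef_rot: [0.015, 1.0, 0.003, 0.004]
ft_force: [-0.0, -0.5, 0.8]
width: 0.0007
```

```bash
python3 - <<'E'
from bench import camera
import cv2,numpy as np
camera("wrist")
a=camera("scene")[120:270,200:360,::-1]; w=camera("wrist")[100:260,260:600,::-1];s=camera("side")[140:220,280:380,::-1]
A=cv2.resize(a,(400,375),interpolation=cv2.INTER_CUBIC);B=cv2.resize(w,(800,376),interpolation=cv2.INTER_CUBIC);S=cv2.resize(s,(275,220),interpolation=cv2.INTER_CUBIC)
A=cv2.resize(A,(235,220));L=np.hstack([A,S,np.zeros((220,290,3),np.uint8)]);cv2.imwrite("pics/g.png",np.vstack([B,L]))
E
```

```text
(no output)
```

View pics/g.png

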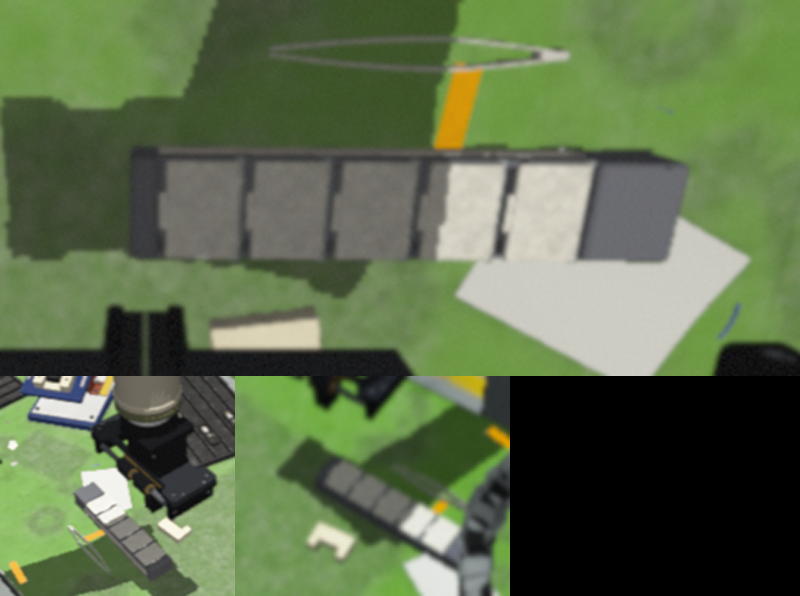

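All five covers lie flat, and the strip and its neighbours are in place.

```bash
python3 -c "
from bench import order; print(order.close_job())"
```

```text
the job is handed in; nothing more can be done
None
```

The job is handed in: all five covers were closed in one continuous light stroke. I used closed fingers, running from the ledge to the end stop with the fingertips about 31 mm above the bench and no lift in between.

- **Force:** the highest force I read at the end of any move was about 4 N on each of two axes (limit 30 N). I did not see peaks within moves.
- **Order:** a picture taken mid-stroke showed covers 1 and 2 flat while 3, 4 and 5 were still open.
- **Final pictures:** the wrist, scene and side views after lifting show all five covers flat. By eye, the strip, spare nest and tweezers have not moved. I did not measure cover angles or displacements, or recheck the other bystanders, though the arm worked well clear of them.
- **Clearance:** the gripper was clear at a tool height of 0.18 m, about 8.3 s into the 42 s allowed.
- **Disagreement:** the scene and wrist cameras differed by about 10 mm on where the strip lay along y. I chose start and end points that fit both readings.

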